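Clear the jammed ball feeder and weigh the batch

TASK

The model-kit balls are jammed in the narrow opening of the sloping feeder: nudge the blocking ball back up the slope (do not lift balls out of the feeder) until every ball has rolled down into the wire basket, and put the stray balls from the cork mat into the basket too. Then hang the basket with all the balls in it by its handle on the double hook of the weighing stand, let go, and only then press the red record button fully down and release it. Leave the bottle and the jar where they are.

Things in the scene. Friction and masses are not known exactly. Their poses are not given: they have to be found in the camera images.
- a1_center (a point): red ball of 30 mm diameter, 16 g, plain plastic (an atom of a molecule-model kit), one of the two wedged side by side in the feeder's narrow opening at the start. The point is its centre (its axes mean nothing). Balls roll down the feeder, and lie still on the level until pushed.
- a2_center (a point): black ball of 30 mm diameter, 16 g, plain plastic (an atom of a molecule-model kit), one of the two wedged side by side in the feeder's narrow opening at the start. The point is its centre (its axes mean nothing). Balls roll down the feeder, and lie still on the level until pushed.
- f1_center (a point): yellow ball of 30 mm diameter, 16 g, plain plastic (an atom of a molecule-model kit), may be absent; starts in the feeder behind the wedged pair. The point is its centre (its axes mean nothing). Balls roll down the feeder, and lie still on the level until pushed.
- f2_center (a point): green ball of 30 mm diameter, 16 g, plain plastic (an atom of a molecule-model kit), may be absent; starts in the feeder behind the wedged pair. The point is its centre (its axes mean nothing). Balls roll down the feeder, and lie still on the level until pushed.
- f3_center (a point): blue ball of 30 mm diameter, 16 g, plain plastic (an atom of a molecule-model kit), may be absent; starts in the feeder behind the wedged pair. The point is its centre (its axes mean nothing). Balls roll down the feeder, and lie still on the level until pushed.
- s1_center (a point): red ball of 30 mm diameter, 16 g, plain plastic (an atom of a molecule-model kit), may be absent; starts lying on the cork mat. The point is its centre (its axes mean nothing). Balls roll down the feeder, and lie still on the level until pushed.
- s2_center (a point): black ball of 30 mm diameter, 16 g, plain plastic (an atom of a molecule-model kit), may be absent; starts lying on the cork mat. The point is its centre (its axes mean nothing). Balls roll down the feeder, and lie still on the level until pushed.
- s3_center (a point): orange ball of 30 mm diameter, 16 g, plain plastic (an atom of a molecule-model kit), may be absent; starts lying on the cork mat. The point is its centre (its axes mean nothing). Balls roll down the feeder, and lie still on the level until pushed.
- s4_center (a point): white ball of 30 mm diameter, 16 g, plain plastic (an atom of a molecule-model kit), may be absent; starts lying on the cork mat. The point is its centre (its axes mean nothing). Balls roll down the feeder, and lie still on the level until pushed.
- feeder: sloping ball feeder, fixed: white floor rising 16 degrees towards its +x, blue walls 34 mm high, 130 mm wide inside, 165 mm long, open on top. At the low end two funnel walls (each 50 degrees off the x axis) narrow to an opening 46 mm wide. Origin on the bench under the opening. A ball past the opening rolls off into the basket by itself; two arriving together can wedge again.
- feeder_mouth (a point): middle of the feeder's opening, on its floor, 80 mm above the bench; +x uphill (level), +y across, +z up. The floor ends in a 56 mm wide lip 12 mm beyond it to -x, above the basket's edge. At the start two balls are wedged here side by side, their centres about 8 mm to +x, 15 mm to either side and 18 mm above this point.
- basket_in (a point): wire basket, loose, 280 g: 110 mm along x, 144 mm along y, walls 60 mm high and 4 mm thick. Starts on the bench close under the feeder's lip, its middle about 63 mm from the opening. The point is the middle of its inner floor, 4 mm above its underside; x and y as above, z up (yaw of the basket is read here).
- basket_grip (a point): the middle of the basket's stiff orange handle bar: straight, along y, 140 mm long, 10 mm thick, its centre 140 mm above the basket's underside (136 mm above the inner floor); two uprights join it to the short walls at y = +-70 mm. Axes as the basket's.
- stand: weighing stand, fixed: grey foot plate 12 mm high, steel post, black crosspiece carrying a double hook: two steel prongs 8 mm thick along x at y = +-38 mm, open towards -x with upturned ends. Origin on the bench below the hook's seat point. The crosspiece (100 mm wide) lies 67 to 97 mm to +x of it, the post 95 mm; nothing is higher than 18 mm above the seat, except the prong ends.
- hook_seat (a point): the place midway between the prongs, 214 mm above the bench, where the centre of the handle bar rests in the dip of both prongs. The upturned ends lie 26 mm to -x and top out 22 mm above it. Bring the bar in from -x above the ends, the prongs passing between bar and basket, then lower it. Axes as the stand's, z up.
- record_top (a point): round red spring push button, 28 mm across, on the white readout console of the scale (120 x 100 x 40 mm, fixed to the bench, the button 25 mm from its middle to -x). The point is the middle of the button's top face, 58 mm above the bench, and moves down with it. It pushes straight down 6 mm; about 5 N holds it fully down.
- record (a joint): travel of that button in m: 0 released, 0.006 fully down; springs back.
- mat: flat cork mat fixed to the bench, 190 mm along x, 160 mm along y, 4 mm thick; origin under its middle. Stray balls lie on it.
- bottle: white bottle, bystander, 64 mm across, 130 mm high; origin at its underside. Leave alone.
- jar: clear jar with blue cap, bystander, 68 mm across, 100 mm high; origin at its underside. Leave alone.

How it is judged:
By the outcome, as a careful person would: the job done as asked, in the order asked, and still so for the second after the job is handed in, with the robot touching nothing.
Of f1, f2, f3 only 1 to 3 are there at a start; the rules pass over those that are not, and their reading is None.
Of s1, s2, s3, s4 only 2 to 4 are there at a start; the rules pass over those that are not, and their reading is None.
At some moment in a run one of f1, f2, f3 may be knocked a few centimetres aside while the robot is not near it.
It also fails if it takes over 210 s, if anything falls off the work surface, if the arm or the gripper's body presses on something with over 40 N, if the wrist force passes 120 N, or if a joint passes its speed limit or range.

ROBOT

A 6-joint arm with a two-finger parallel gripper is mounted at the origin on the work surface. World frame = base frame: x ahead of the robot, y to its left, z up, the work surface at z = 0. Lengths are in m, angles in rad, forces in N, time in s.
With the tool pointing down it reaches from about 0.3 to 0.85 m from the base axis. Payload 5.4 kg.
Tool frame: the origin (TCP) lies between the finger pads; the fingertips stand 25 mm ahead of it and the grasp point (between the pads) lies 6 mm ahead of it; z points along the fingers, y is the line along which they close (so a half turn about z gives the same grasp; the last joint's range is limited). The gripper opens to 85 mm and grips with 20 to 120 N. Pads are 22 mm wide; open, the fingers measure 114 mm over their backs; the gripper's body (76 mm by 85 mm) begins 54 mm behind the grasp point. The pads swing forward as they close: fully open they stand 13 mm farther back than shut.
Start: joints at [1.037, 0.158, 1.597, -0, 1.386, -0.21], TCP at [0.183, 0.545, 0.256] pointing down, gripper open.
Joint ranges: [-2.91, 2.91], [-0.94, 2.29], [0.18, 2.7], [-1.29, 4.43], [0.17, 2.64], [-3, 3]. Speed limits (rad/s): [2.57, 2.57, 3.14, 3.14, 3.14, 3.14].

INTERFACE

Orientations are given as a 3x3 rotation matrix whose columns are the frame's x, y, z axes.
In Python, from station import robot gives the robot as it stands. The module is installed in compiled form; this text tells all that it offers.
- The arm moves only by the tool drive_tool, never from a script. Its argument "deltas" is a list of rows, each an object with "linear": the shift along the world's x, y, z as a fraction of full scale, a list of three; "twist": the turn, a rotation vector about the world's x, y, z as a fraction of full scale, a list of three; "grip": the opening, from 0 (shut) to 1 (fully open). In form: [{"linear": [x, y, z], "twist": [rx, ry, rz], "grip": grip}, ...]. A call has 1 to 5 rows; each row is the pose to reach, as a shift and turn from the pose commanded when the call began, turning the shorter way round; what a row does not reach only later rows make up. Full scale, the value 1, is 0.3 m for a shift and 180 degrees for a turn. A row lasts 1/8 s, in which the tool goes at most 62.5 mm and 10.7 degrees, less where a joint would pass 70% of its speed; a pose out of reach is approached as far as the arm can. A call with a number of a shift or a turn outside -1 to 1 is refused whole. A call with a gripper value outside its range is refused whole. The fingers move at their own pace and stop on an object; the grip force is fixed at half the most. Time passes only in rows, so rows that repeat a pose let the fingers close. It gives the time, the measured TCP pose, the force, the opening and the grip force at its end, in the units of the state.
- robot.get_obs(): the state, without advancing time (a new reading comes with each control period).
- robot.read_camera(name): name is "side" or "top"; returns (picture, depth): 400x640x3 uint8, red, green, blue; 400x640 float32, m along the optical axis (not along the pixel's ray), 0 where there is no reading.
- robot.camera_model(name): a dict with "mtx" (3x3 intrinsics, pixels), "k1" (the pictures are not rectified: a ray, as slopes to the right and down, at radius r is drawn at 1 + k1 r^2 times it, then the intrinsics apply), "R" (3x3) and "t" (3): a world point X has camera coordinates R X + t. Camera axes: x right, y down, z forward; pixel columns grow to the right and rows downward; lengths in m; the calibration is good to about 2 mm. A picture is of the moment at which its call begins. camera_model takes no time and is no camera call.
- robot.job_done(): hands the job in; it is judged then, once.
The state is a dict: "t": time; "joints": joint angles; "qd": joint speeds; "effort": joint torques, N m; "tool_pos": TCP position; "tcp_rot": TCP orientation; "wrist_force": force on the tool from outside, world axes, zero at the start; "ft_torque": the same for the moment, N m; "grip_width": finger opening in m; "gripper_force": force on a finger pad.
Only numpy, scipy, OpenCV 4.12 (cv2) and the standard library are available. Lean on these libraries where they do the work, as an engineer would, in place of code of your own. Each camera call takes 0.05 s, during which the arm holds its last target. There are 200 camera calls.

## Working session

There is one attempt and no reset: what is moved stays moved. The work goes in short steps, Python scripts to look and compute and a tool call to move; the robot and the scene stay as the last step left them, time stands still between calls to the robot, and variables do not carry over. Pictures are saved under pics/ and viewed, at most 14 in all, crops included, and the job is handed in when it is done.

Besides the shell and the picture viewer there is one more tool, called after ">>>" as name([rows], argument=value, ...), one row to a line, values as JSON. drive_tool: Moves the arm, as the interface text tells. Its arguments: {"type":"object","properties":{"deltas":{"type":"array"}},"required":["deltas"]}

```bash
mkdir -p pics
cat > h.py <<'E'
import numpy as np, cv2
from station import robot
def look(n,f=None):
    p,d=robot.read_camera(n)
    if f: cv2.imwrite('pics/'+f,p[:,:,::-1])
    return p,d
def rays(n,uv):
    m=robot.camera_model(n);K=np.array(m['mtx']);R=np.array(m['R']);t=np.array(m['t'])
    uv=np.atleast_2d(uv).astype(float)
    s=cv2.undistortPoints(uv.reshape(-1,1,2),K,np.array([m['k1'],0,0,0.]))[:,0]
    return -R.T@t, np.c_[s,np.ones(len(s))]@R
def onplane(n,uv,z):
    c,d=rays(n,uv); return c+d*((z-c[2])/d[:,2])[:,None]
def cloud(n,d):
    v,u=np.mgrid[0:400,0:640]; c,r=rays(n,np.c_[u.ravel(),v.ravel()])
    P=c+r*d.ravel()[:,None]; P[d.ravel()==0]=np.nan
    return P.reshape(400,640,3)
E
python3 - <<'E'
from h import *
for n in('top','side'):
    p,d=look(n,n+'0.png'); m=robot.camera_model(n); print(n,m['k1'],np.round(-np.array(m['R']).T@m['t'],3),np.round(m['mtx'],1).tolist(),np.round(m['R'],2).tolist(),(d>0).mean())
o=robot.get_obs();print(o['t'],np.round(o['tcp_rot'],3).tolist(),o['grip_width'])
E
```

```text
top 0.030008853134312972 [0.314 0.018 1.244] [[413.0, 0.0, 324.5], [0.0, 413.0, 197.1], [0.0, 0.0, 1.0]] [[-0.01, -1.0, 0.02], [-0.99, 0.01, -0.12], [0.12, -0.02, -0.99]] 0.99612890625
side 0.023067690131245187 [0.401 0.601 0.842] [[373.3, 0.0, 320.4], [0.0, 373.3, 204.3], [0.0, 0.0, 1.0]] [[-0.99, -0.13, 0.0], [-0.1, 0.74, -0.66], [0.08, -0.66, -0.75]] 0.99583203125
0.1 [[-0.948, 0.318, -0.001], [0.318, 0.948, -0.001], [0.0, -0.002, -1.0]] 0.08543682177588868
```

View pics/top0.png

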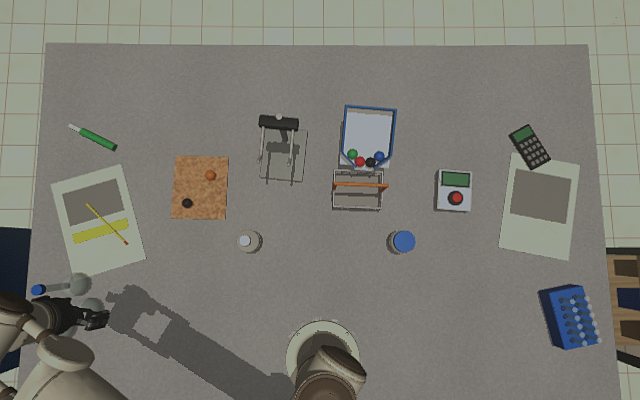

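View pics/side0.png

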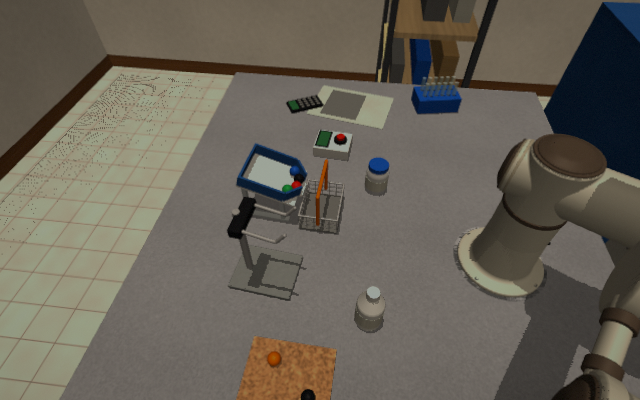

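Top view: the feeder's wedged red (360,161) and black (370,162), green (352,154) and blue (379,156) behind them. The basket's orange bar is at about (360,185), the stand's crosspiece at (278,122), the button at (456,198), and the strays are orange (210,175) and black (187,203). Next I measure them.

```bash
cat > m.py <<'E'
from h import *
p,d=look('top'); C=cloud('top',d); hsv=cv2.cvtColor(p,cv2.COLOR_RGB2HSV)
H,S,V=[hsv[:,:,i].astype(int) for i in range(3)]
col={'red':((H<6)|(H>174))&(S>150)&(V>90),'orange':(H>=6)&(H<16)&(S>170)&(V>110),'green':(H>45)&(H<85)&(S>120),'blue':(H>100)&(H<130)&(S>120),'black':(V<45),'yellow':(H>22)&(H<35)&(S>150)}
v,u=np.mgrid[0:400,0:640]
reg=(u>165)&(u<480)&(v>95)&(v<220)
for k,m in col.items():
    n,l,s,c=cv2.connectedComponentsWithStats((m&reg).astype(np.uint8))
    for i in range(1,n):
        if s[i,4]>=25:
            P=C[l==i]; print(k,s[i].tolist(),np.round(c[i],1),'med',np.round(np.nanmedian(P,0),3),'lo',np.round(np.nanmin(P,0),3),'hi',np.round(np.nanmax(P,0),3))
E
python3 m.py
python3 - <<'E'
from h import *
p,d=look('top'); C=cloud('top',d)
cv2.imwrite('pics/crop1.png',cv2.resize(p[95:215,240:400,::-1],None,fx=5,fy=5,interpolation=cv2.INTER_CUBIC))
def rect(nm,m):
    P=C[m]; r=cv2.minAreaRect((P[:,:2]*1000).astype(np.float32)); print(nm,len(P),np.round(r[0],1),np.round(r[1],1),round(r[2],1),'z',np.round(np.nanmedian(P[:,2]),3))
v,u=np.mgrid[0:400,0:640]; z=C[:,:,2]
hsv=cv2.cvtColor(p,cv2.COLOR_RGB2HSV).astype(int)
rect('bar',(u>325)&(u<395)&(v>170)&(v<215)&(z>.13)&(z<.16)&(hsv[:,:,1]>150))
rect('stand>.19',(u>240)&(u<315)&(v>95)&(v<190)&(z>.19))
rect('cross',(u>250)&(u<305)&(v>110)&(v<134)&(z>.19))
rect('foot',(u>240)&(u<315)&(v>95)&(v<190)&(z>.006)&(z<.02))
rect('console',(u>425)&(u<480)&(v>160)&(v<216)&(z>.03))
rect('button',(u>425)&(u<480)&(v>160)&(v<216)&(z>.05))
rect('mat',(u>160)&(u<235)&(v>145)&(v<230)&(hsv[:,:,1]>100)&(z<.012))
rect('feederwalls',(u>330)&(u<405)&(v>95)&(v<170)&(hsv[:,:,0]>100)&(hsv[:,:,0]<130)&(hsv[:,:,1]>100)&(z>.1))
m=(u>325)&(u<395)&(v>165)&(v<218)&(z>.055)&(z<.075); rect('basketrim',m)
for s in(-1,1):
  for x0 in range(124,185,6):
    k=(u>250)&(u<310)&((u-281)*s>5)&(v>=x0)&(v<x0+6)&(z>.19)
    if k.any(): print(s,x0,np.round(np.nanmedian(C[k],0),3),round(np.nanmax(z[k]),3))
for n,q in (('bottle',(250,241)),('jar',(403,241))):
    k=(abs(u-q[0])<16)&(abs(v-q[1])<16)&(z>.07); print(n,np.round(np.nanmean(C[k],0),3))
E
```

```text
red [355, 157, 10, 9, 74] [359.5 161. ] med [ 0.556 -0.105  0.11 ] lo [ 0.545 -0.118  0.1  ] hi [ 0.569 -0.093  0.115]
red [452, 193, 10, 9, 75] [456.5 197.1] med [ 0.459 -0.389  0.061] lo [ 0.447 -0.405  0.051] hi [ 0.472 -0.375  0.07 ]
orange [206, 171, 9, 8, 58] [209.7 174.5] med [0.534 0.331 0.03 ] lo [ 0.523  0.319 -0.001] hi [0.551 0.349 0.038]
orange [334, 182, 15, 3, 31] [340.7 183.2] med [ 0.488 -0.05   0.144] lo [ 0.485 -0.069  0.14 ] hi [ 0.492 -0.031  0.148]
orange [354, 183, 24, 3, 45] [365.  184.2] med [ 0.485 -0.115  0.144] lo [ 0.482 -0.147  0.14 ] hi [ 0.489 -0.085  0.148]
green [348, 149, 9, 9, 67] [352.2 153.3] med [ 0.577 -0.084  0.114] lo [ 0.567 -0.096  0.108] hi [ 0.591 -0.073  0.122]
blue [341, 105, 56, 64, 325] [368.5 129.8] med [ 0.645 -0.134  0.142] lo [ 0.535 -0.203  0.104] hi [ 0.704 -0.052  0.163]
blue [374, 152, 10, 9, 72] [378.8 155.9] med [ 0.569 -0.159  0.115] lo [ 0.558 -0.171  0.104] hi [ 0.582 -0.147  0.12 ]
black [259, 115, 40, 16, 167] [278.9 123.5] med [0.624 0.11  0.227] lo [0.612 0.062 0.213] hi [0.65  0.161 0.234]
black [365, 158, 11, 9, 65]
[... 646 characters left out ...]
097 [501.7 367.8] [160.6 189.5] 88.0 z 0.005
feederwalls 450 [ 619.6 -125.9] [142.1 164.7] 84.1 z 0.136
basketrim 282 [ 489.1 -102. ] [145.7 120.6] 88.5 z 0.06
-1 124 [0.624 0.138 0.225] 0.231
-1 130 [0.609 0.154 0.218] 0.224
-1 136 [0.593 0.154 0.215] 0.219
-1 142 [0.579 0.156 0.212] 0.217
-1 148 [0.564 0.157 0.209] 0.211
-1 154 [0.547 0.159 0.212] 0.231
-1 160 [0.53  0.161 0.235] 0.239
1 124 [0.621 0.077 0.228] 0.234
1 130 [0.612 0.077 0.218] 0.224
1 136 [0.591 0.078 0.216] 0.219
1 142 [0.578 0.08  0.213] 0.217
1 148 [0.562 0.081 0.209] 0.213
1 154 [0.548 0.083 0.207] 0.211
1 160 [0.526 0.085 0.229] 0.237
1 166 [0.517 0.086 0.235] 0.235
bottle [0.336 0.205 0.101]
jar [ 0.332 -0.221  0.096]
```

View pics/crop1.png

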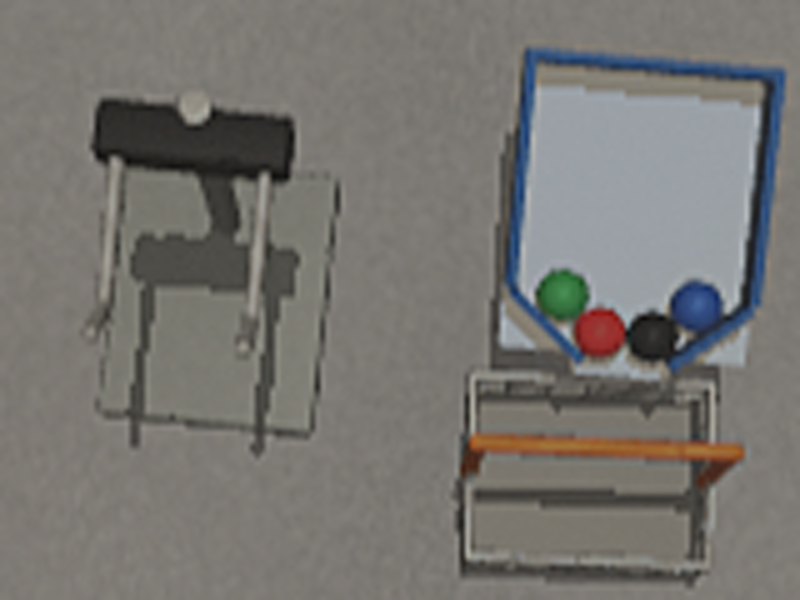

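The crop shows the pair wedged at the mouth with green behind red and blue behind black; yellow is absent. The measurements agree with the given sizes: bar at (0.485,-0.104,0.14), mouth about (0.547,-0.119), hook seat about (0.549,0.120), button (0.459,-0.389). I start with the black stray at (0.452,0.395).

>>> drive_tool([
  {"linear": [0.18, -0.1, -0.1], "twist": [0, 0, 0.05], "grip": 1},
  {"linear": [0.36, -0.2, -0.2], "twist": [0, 0, 0.1], "grip": 1},
  {"linear": [0.54, -0.3, -0.3], "twist": [0, 0, 0.103], "grip": 1},
  {"linear": [0.72, -0.4, -0.4], "twist": [0, 0, 0.103], "grip": 1},
  {"linear": [0.897, -0.5, -0.5], "twist": [0, 0, 0.103], "grip": 1},
])

```text
t: 0.82
tool_pos: [0.4299, 0.4073, 0.1187]
tcp_rot: [[-1.0, 0.0, 0.0], [0.0, 1.0, 0.0], [-0.0, 0.0, -1.0]]
wrist_force: [-0.6, -0.4, -0.4]
grip_width: 0.0852
gripper_force: 0.0
```

>>> drive_tool([
  {"linear": [0, 0, -0.13], "twist": [0, 0, 0], "grip": 0.8},
  {"linear": [0, 0, -0.25], "twist": [0, 0, 0], "grip": 0.7},
  {"linear": [0, 0, -0.25], "twist": [0, 0, 0], "grip": 0.6},
  {"linear": [0, 0, -0.25], "twist": [0, 0, 0], "grip": 0.2},
  {"linear": [0, 0, -0.25], "twist": [0, 0, 0], "grip": 0.1},
])

```text
t: 1.45
tool_pos: [0.4297, 0.4094, 0.0468]
tcp_rot: [[-1.0, -0.0, 0.003], [-0.0, 1.0, 0.002], [-0.003, 0.002, -1.0]]
wrist_force: [0.7, 0.6, 0.2]
grip_width: 0.0154
gripper_force: 0.0
```

>>> drive_tool([
  {"linear": [0, 0, 0], "twist": [0, 0, 0], "grip": 0.1},
  {"linear": [0, 0, 0], "twist": [0, 0, 0], "grip": 0.1},
  {"linear": [0, 0, 0], "twist": [0, 0, 0], "grip": 0.1},
])

```text
t: 1.82
tool_pos: [0.4285, 0.4085, 0.0448]
tcp_rot: [[-1.0, 0.0, 0.0], [0.0, 1.0, 0.0], [-0.0, 0.0, -1.0]]
wrist_force: [0.2, 0.1, 0.3]
grip_width: 0.0087
gripper_force: 0.0
```

The first move fell short, because rows that don't reach their pose carry over only within a call. I reopen, lift and measure again.

>>> drive_tool([
  {"linear": [0, 0, 0.1], "twist": [0, 0, 0], "grip": 0.1},
  {"linear": [-0.2, 0, 0.25], "twist": [0, 0, 0], "grip": 0.8},
  {"linear": [-0.4, 0, 0.25], "twist": [0, 0, 0], "grip": 0.8},
  {"linear": [-0.4, 0, 0.25], "twist": [0, 0, 0], "grip": 0.8},
])

```text
t: 2.33
tool_pos: [0.305, 0.4081, 0.1195]
tcp_rot: [[-1.0, -0.003, -0.002], [-0.003, 1.0, -0.001], [0.002, -0.001, -1.0]]
wrist_force: [1.5, -0.7, 0.1]
grip_width: 0.0625
gripper_force: 0.0
```

```bash
python3 m.py | grep -E "^(black|orange)"; python3 -c "
from h import *
print(robot.get_obs()['tool_pos'])"
```

```text
orange [206, 171, 9, 9, 59] [209.7 174.6] med [0.533 0.331 0.03 ] lo [0.521 0.32  0.003] hi [0.55  0.35  0.038]
orange [334, 182, 20, 3, 33] [342.5 183.3] med [ 0.488 -0.053  0.145] lo [ 0.485 -0.083  0.139] hi [ 0.492 -0.031  0.149]
orange [355, 183, 23, 3, 43] [365.4 184.2] med [ 0.485 -0.116  0.145] lo [ 0.482 -0.148  0.139] hi [ 0.489 -0.088  0.15 ]
black [259, 115, 40, 16, 131] [278.5 124.9] med [0.62  0.11  0.227] lo [0.613 0.062 0.209] hi [0.651 0.161 0.233]
black [365, 158, 10, 9, 60] [370.  162.2] med [ 0.552 -0.134  0.109] lo [ 0.542 -0.147  0.102] hi [ 0.566 -0.121  0.115]
black [179, 196, 9, 9, 50] [183.4 199.9] med [0.459 0.405 0.03 ] lo [0.447 0.396 0.023] hi [0.471 0.418 0.037]
[0.30606233 0.40830974 0.11954618]
```

>>> drive_tool([
  {"linear": [0.17, 0, 0], "twist": [0, 0, 0], "grip": 0.8},
  {"linear": [0.34, 0, 0], "twist": [0, 0, 0], "grip": 0.8},
  {"linear": [0.513, 0, 0], "twist": [0, 0, 0], "grip": 0.8},
  {"linear": [0.513, 0, 0], "twist": [0, 0, 0], "grip": 0.8},
  {"linear": [0.513, 0, 0], "twist": [0, 0, 0], "grip": 0.8},
])

```text
t: 3.0
tool_pos: [0.4626, 0.4079, 0.1189]
tcp_rot: [[-1.0, 0.001, -0.001], [0.001, 1.0, -0.001], [0.001, -0.001, -1.0]]
wrist_force: [-0.5, 0.2, -0.9]
grip_width: 0.0681
gripper_force: 0.0
```

>>> drive_tool([
  {"linear": [0, 0, -0.1], "twist": [0, 0, 0], "grip": 0.8},
  {"linear": [0, 0, -0.2], "twist": [0, 0, 0], "grip": 0.8},
  {"linear": [0, 0, -0.295], "twist": [0, 0, 0], "grip": 0.8},
  {"linear": [0, 0, -0.295], "twist": [0, 0, 0], "grip": 0.8},
  {"linear": [0, 0, -0.295], "twist": [0, 0, 0], "grip": 0.8},
])

```text
t: 3.62
tool_pos: [0.4625, 0.4089, 0.0323]
tcp_rot: [[-1.0, -0.0, 0.001], [-0.0, 1.0, 0.001], [-0.001, 0.001, -1.0]]
wrist_force: [0.9, 0.2, 0.8]
grip_width: 0.0682
gripper_force: 0.0
```

>>> drive_tool([
  {"linear": [0, 0, 0], "twist": [0, 0, 0], "grip": 0.5},
  {"linear": [0, 0, 0], "twist": [0, 0, 0], "grip": 0.3},
  {"linear": [0, 0, 0], "twist": [0, 0, 0], "grip": 0.2},
  {"linear": [0, 0, 0], "twist": [0, 0, 0], "grip": 0.2},
  {"linear": [0, 0, 0], "twist": [0, 0, 0], "grip": 0.2},
])

```text
t: 4.25
tool_pos: [0.4632, 0.4088, 0.0323]
tcp_rot: [[-1.0, 0.0, 0.002], [0.0, 1.0, 0.001], [-0.002, 0.001, -1.0]]
wrist_force: [-0.8, -0.7, 6.8]
grip_width: 0.0267
gripper_force: 58.7
```

>>> drive_tool([
  {"linear": [0, 0, 0.15], "twist": [0, 0, 0], "grip": 0.2},
  {"linear": [0, 0, 0.3], "twist": [0, 0, 0], "grip": 0.2},
  {"linear": [0, 0, 0.5], "twist": [0, 0, 0], "grip": 0.2},
  {"linear": [0, 0, 0.7], "twist": [0, 0, 0], "grip": 0.2},
  {"linear": [0, 0, 0.83], "twist": [0, 0, 0], "grip": 0.2},
])

```text
t: 4.88
tool_pos: [0.463, 0.4087, 0.2838]
tcp_rot: [[-1.0, 0.0, 0.004], [0.0, 1.0, 0.002], [-0.004, 0.002, -1.0]]
wrist_force: [-0.8, 0.4, -0.5]
grip_width: 0.0269
gripper_force: 59.1
```

>>> drive_tool([
  {"linear": [0, -0.15, 0], "twist": [0, 0, 0], "grip": 0.2},
  {"linear": [0, -0.33, 0], "twist": [0, 0, 0], "grip": 0.2},
  {"linear": [0, -0.5, 0], "twist": [0, 0, 0], "grip": 0.2},
  {"linear": [0, -0.67, 0], "twist": [0, 0, 0], "grip": 0.2},
  {"linear": [0, -0.83, 0], "twist": [0, 0, 0], "grip": 0.2},
])

```text
t: 5.5
tool_pos: [0.462, 0.1577, 0.28]
tcp_rot: [[-1.0, 0.0, 0.0], [0.0, 1.0, -0.0], [-0.0, -0.0, -1.0]]
wrist_force: [1.0, -0.3, -1.0]
grip_width: 0.027
gripper_force: 59.2
```

>>> drive_tool([
  {"linear": [0, -0.17, 0], "twist": [0, 0, 0], "grip": 0.2},
  {"linear": [0, -0.34, 0], "twist": [0, 0, 0], "grip": 0.2},
  {"linear": [0, -0.5, 0], "twist": [0, 0, 0], "grip": 0.2},
  {"linear": [0, -0.67, 0], "twist": [0, 0, 0], "grip": 0.2},
  {"linear": [0, -0.85, 0], "twist": [0, 0, 0], "grip": 0.2},
])

```text
t: 6.12
tool_pos: [0.462, -0.0971, 0.28]
tcp_rot: [[-1.0, 0.0, 0.0], [0.0, 1.0, 0.0], [-0.0, 0.0, -1.0]]
wrist_force: [1.1, -0.3, -0.3]
grip_width: 0.027
gripper_force: 59.2
```

>>> drive_tool([
  {"linear": [-0.03, -0.02, 0], "twist": [0, 0, 0], "grip": 0.2},
  {"linear": [-0.03, -0.02, -0.2], "twist": [0, 0, 0], "grip": 0.2},
  {"linear": [-0.03, -0.02, -0.4], "twist": [0, 0, 0], "grip": 0.2},
  {"linear": [-0.03, -0.02, -0.565], "twist": [0, 0, 0], "grip": 0.2},
  {"linear": [-0.03, -0.02, -0.565], "twist": [0, 0, 0], "grip": 0.2},
])

```text
t: 6.75
tool_pos: [0.4499, -0.0991, 0.107]
tcp_rot: [[-1.0, -0.0, -0.009], [-0.001, 1.0, 0.005], [0.009, 0.005, -1.0]]
wrist_force: [-0.4, 0.1, 1.2]
grip_width: 0.0268
gripper_force: 59.2
```

>>> drive_tool([
  {"linear": [0, 0, 0], "twist": [0, 0, 0], "grip": 0.4},
  {"linear": [0, 0, 0], "twist": [0, 0, 0], "grip": 0.5},
  {"linear": [0, 0, 0], "twist": [0, 0, 0], "grip": 0.55},
  {"linear": [0, 0, 0.25], "twist": [0, 0, 0], "grip": 0.55},
  {"linear": [0, 0, 0.4], "twist": [0, 0, 0], "grip": 0.55},
])

```text
t: 7.38
tool_pos: [0.4533, -0.1016, 0.2328]
tcp_rot: [[-1.0, 0.0, 0.001], [0.0, 1.0, -0.0], [-0.001, -0.0, -1.0]]
wrist_force: [0.9, -0.2, -0.2]
grip_width: 0.0468
gripper_force: 0.0
```

Run:
```python
from h import *
for n in('top','side'): 
    p,d=look(n)
    c=p[90:225,160:480] if n=='top' else p[110:400,220:420]
    cv2.imwrite(f'pics/{n}2.png',cv2.resize(c[:,:,::-1],None,fx=2.4 if n=='top' else 2,fy=2.4 if n=='top' else 2))
a,b=[cv2.imread(f'pics/{n}2.png') for n in('top','side')]
print(a.shape,b.shape)
```

```text
(324, 768, 3) (580, 400, 3)
```

View pics/side2.png

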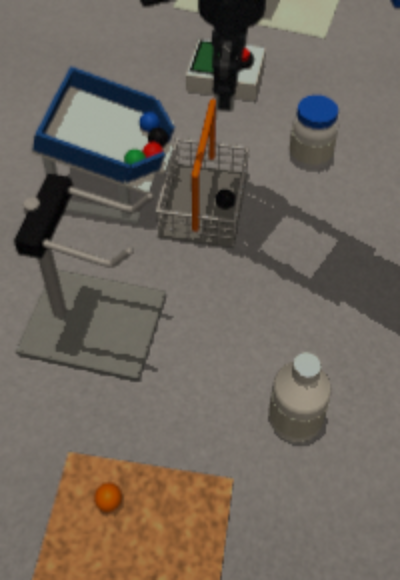

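The black ball is in the basket at crop (225,197) and the jam is unchanged. Next is the orange stray.

>>> drive_tool([
  {"linear": [0, 0, 0.17], "twist": [0, 0, 0], "grip": 0.8},
  {"linear": [0, 0.17, 0.17], "twist": [0, 0, 0], "grip": 0.8},
  {"linear": [0, 0.34, 0.17], "twist": [0, 0, 0], "grip": 0.8},
  {"linear": [0, 0.5, 0.17], "twist": [0, 0, 0], "grip": 0.8},
  {"linear": [0, 0.67, 0.17], "twist": [0, 0, 0], "grip": 0.8},
])

```text
t: 8.1
tool_pos: [0.4532, 0.1008, 0.2818]
tcp_rot: [[-1.0, 0.001, 0.001], [0.001, 1.0, -0.0], [-0.001, -0.0, -1.0]]
wrist_force: [1.1, -0.8, 0.2]
grip_width: 0.0681
gripper_force: 0.0
```

>>> drive_tool([
  {"linear": [0, 0.17, 0], "twist": [0, 0, 0], "grip": 0.8},
  {"linear": [0, 0.34, 0], "twist": [0, 0, 0], "grip": 0.8},
  {"linear": [0, 0.5, 0], "twist": [0, 0, 0], "grip": 0.8},
  {"linear": [0, 0.67, 0], "twist": [0, 0, 0], "grip": 0.8},
  {"linear": [0, 0.783, 0], "twist": [0, 0, 0], "grip": 0.8},
])

```text
t: 8.72
tool_pos: [0.4529, 0.3364, 0.2815]
tcp_rot: [[-1.0, -0.001, 0.0], [-0.001, 1.0, 0.0], [-0.0, 0.0, -1.0]]
wrist_force: [-0.5, -1.3, -0.0]
grip_width: 0.0683
gripper_force: 0.0
```

>>> drive_tool([
  {"linear": [0.1, 0, -0.1], "twist": [0, 0, 0], "grip": 0.8},
  {"linear": [0.2, 0, -0.25], "twist": [0, 0, 0], "grip": 0.8},
  {"linear": [0.277, 0, -0.4], "twist": [0, 0, 0], "grip": 0.8},
  {"linear": [0.277, 0, -0.5], "twist": [0, 0, 0], "grip": 0.8},
  {"linear": [0.277, 0, -0.5], "twist": [0, 0, 0], "grip": 0.8},
])

```text
t: 9.35
tool_pos: [0.5345, 0.3333, 0.1283]
tcp_rot: [[-1.0, 0.001, -0.006], [0.001, 1.0, -0.002], [0.006, -0.002, -1.0]]
wrist_force: [0.2, -0.7, 0.3]
grip_width: 0.0682
gripper_force: 0.0
```

>>> drive_tool([
  {"linear": [0, 0, -0.12], "twist": [0, 0, 0], "grip": 0.8},
  {"linear": [0, 0, -0.24], "twist": [0, 0, 0], "grip": 0.8},
  {"linear": [0, 0, -0.325], "twist": [0, 0, 0], "grip": 0.8},
  {"linear": [0, 0, -0.325], "twist": [0, 0, 0], "grip": 0.8},
  {"linear": [0, 0, -0.325], "twist": [0, 0, 0], "grip": 0.7},
])

```text
t: 9.98
tool_pos: [0.538, 0.335, 0.0367]
tcp_rot: [[-1.0, -0.0, 0.004], [-0.0, 1.0, 0.001], [-0.004, 0.001, -1.0]]
wrist_force: [-0.0, -0.2, 0.9]
grip_width: 0.0599
gripper_force: 0.0
```

>>> drive_tool([
  {"linear": [0, 0, 0], "twist": [0, 0, 0], "grip": 0.5},
  {"linear": [0, 0, 0], "twist": [0, 0, 0], "grip": 0.3},
  {"linear": [0, 0, 0], "twist": [0, 0, 0], "grip": 0.2},
  {"linear": [0, 0, 0], "twist": [0, 0, 0], "grip": 0.2},
  {"linear": [0, 0, 0], "twist": [0, 0, 0], "grip": 0.2},
])

```text
t: 10.6
tool_pos: [0.5375, 0.3346, 0.0358]
tcp_rot: [[-1.0, 0.0, 0.002], [0.0, 1.0, 0.001], [-0.002, 0.001, -1.0]]
wrist_force: [-1.2, -1.0, 6.9]
grip_width: 0.0267
gripper_force: 58.6
```

>>> drive_tool([
  {"linear": [0, 0, 0.15], "twist": [0, 0, 0], "grip": 0.2},
  {"linear": [-0.06, 0, 0.3], "twist": [0, 0, 0], "grip": 0.2},
  {"linear": [-0.12, 0, 0.48], "twist": [0, 0, 0], "grip": 0.2},
  {"linear": [-0.2, 0, 0.66], "twist": [0, 0, 0], "grip": 0.2},
  {"linear": [-0.28, 0, 0.82], "twist": [0, 0, 0], "grip": 0.2},
])

```text
t: 11.22
tool_pos: [0.4518, 0.3343, 0.2825]
tcp_rot: [[-1.0, 0.0, 0.001], [0.0, 1.0, 0.001], [-0.001, 0.001, -1.0]]
wrist_force: [0.8, 0.1, 0.0]
grip_width: 0.0266
gripper_force: 59.1
```

>>> drive_tool([
  {"linear": [0, -0.13, 0], "twist": [0, 0, 0], "grip": 0.2},
  {"linear": [0, -0.28, 0], "twist": [0, 0, 0], "grip": 0.2},
  {"linear": [0, -0.43, 0], "twist": [0, 0, 0], "grip": 0.2},
  {"linear": [0, -0.58, 0], "twist": [0, 0, 0], "grip": 0.2},
  {"linear": [0, -0.73, 0], "twist": [0, 0, 0], "grip": 0.2},
])

```text
t: 11.85
tool_pos: [0.4522, 0.1139, 0.2803]
tcp_rot: [[-1.0, 0.0, 0.001], [0.0, 1.0, -0.0], [-0.001, -0.0, -1.0]]
wrist_force: [0.9, 0.2, -0.7]
grip_width: 0.0267
gripper_force: 59.1
```

>>> drive_tool([
  {"linear": [0, -0.15, 0], "twist": [0, 0, 0], "grip": 0.2},
  {"linear": [0, -0.3, 0], "twist": [0, 0, 0], "grip": 0.2},
  {"linear": [0, -0.45, 0], "twist": [0, 0, 0], "grip": 0.2},
  {"linear": [0, -0.6, 0], "twist": [0, 0, 0], "grip": 0.2},
  {"linear": [0, -0.7, 0], "twist": [0, 0, 0], "grip": 0.2},
])

```text
t: 12.48
tool_pos: [0.4522, -0.0965, 0.2803]
tcp_rot: [[-1.0, 0.002, 0.0], [0.002, 1.0, -0.0], [-0.0, -0.0, -1.0]]
wrist_force: [-0.3, 0.2, 0.4]
grip_width: 0.0266
gripper_force: 59.1
```

>>> drive_tool([
  {"linear": [0, -0.145, 0], "twist": [0, 0, 0], "grip": 0.2},
  {"linear": [0, -0.145, -0.2], "twist": [0, 0, 0], "grip": 0.2},
  {"linear": [0, -0.145, -0.4], "twist": [0, 0, 0], "grip": 0.2},
  {"linear": [0, -0.145, -0.565], "twist": [0, 0, 0], "grip": 0.2},
  {"linear": [0, -0.145, -0.565], "twist": [0, 0, 0], "grip": 0.2},
])

```text
t: 13.1
tool_pos: [0.4494, -0.1364, 0.1072]
tcp_rot: [[-1.0, 0.0, -0.008], [0.0, 1.0, 0.005], [0.008, 0.005, -1.0]]
wrist_force: [-0.0, -0.3, -0.0]
grip_width: 0.0268
gripper_force: 59.2
```

>>> drive_tool([
  {"linear": [0, 0, 0], "twist": [0, 0, 0], "grip": 0.4},
  {"linear": [0, 0, 0], "twist": [0, 0, 0], "grip": 0.45},
  {"linear": [0, 0, 0], "twist": [0, 0, 0], "grip": 0.5},
  {"linear": [0, 0, 0.25], "twist": [0, 0, 0], "grip": 0.5},
  {"linear": [0, 0, 0.4], "twist": [0, 0, 0], "grip": 0.5},
])

```text
t: 13.72
tool_pos: [0.4524, -0.1381, 0.2329]
tcp_rot: [[-1.0, 0.0, 0.001], [0.0, 1.0, -0.0], [-0.001, -0.0, -1.0]]
wrist_force: [1.3, -1.5, 0.3]
grip_width: 0.0429
gripper_force: 0.0
```

>>> drive_tool([
  {"linear": [0, 0, 0.1], "twist": [0, 0, -0.055], "grip": 0},
  {"linear": [0, 0, 0.1], "twist": [0, 0, -0.11], "grip": 0},
  {"linear": [0, 0, 0.1], "twist": [0, 0, -0.165], "grip": 0},
  {"linear": [0, 0, 0.1], "twist": [0, 0, -0.22], "grip": 0},
  {"linear": [0, 0, 0.1], "twist": [0, 0, -0.275], "grip": 0},
])

```text
t: 14.35
tool_pos: [0.4526, -0.1383, 0.2616]
tcp_rot: [[-0.645, 0.764, 0.001], [0.764, 0.645, -0.001], [-0.002, 0.0, -1.0]]
wrist_force: [-0.0, -0.1, -1.1]
grip_width: -0.0002
gripper_force: 0.0
```

>>> drive_tool([
  {"linear": [0, 0, 0], "twist": [0, 0, -0.055], "grip": 0},
  {"linear": [0, 0, 0], "twist": [0, 0, -0.11], "grip": 0},
  {"linear": [0, 0, 0], "twist": [0, 0, -0.165], "grip": 0},
  {"linear": [0, 0, 0], "twist": [0, 0, -0.22], "grip": 0},
  {"linear": [0, 0, 0], "twist": [0, 0, -0.25], "grip": 0},
])

```text
t: 14.98
tool_pos: [0.4527, -0.1383, 0.2615]
tcp_rot: [[0.082, 0.997, 0.001], [0.997, -0.082, -0.001], [-0.001, 0.001, -1.0]]
wrist_force: [0.1, -0.7, 0.6]
grip_width: 0.0002
gripper_force: 0.0
```

Run:
```python
from h import *
p,d=look('side')
cv2.imwrite('pics/side3.png',cv2.resize(p[130:250,220:380,::-1],None,fx=4,fy=4))
o=robot.get_obs();print(o['joints'],o['tool_pos'],o['tcp_rot'][:,1])
```

```text
[-5.52631784e-01 -1.16643994e-01  1.86616299e+00 -2.12073342e-05
  1.39066674e+00 -4.68056080e-01] [ 0.45262534 -0.13828657  0.26145892] [ 0.99642519 -0.08447067  0.00124618]
```

View pics/side3.png

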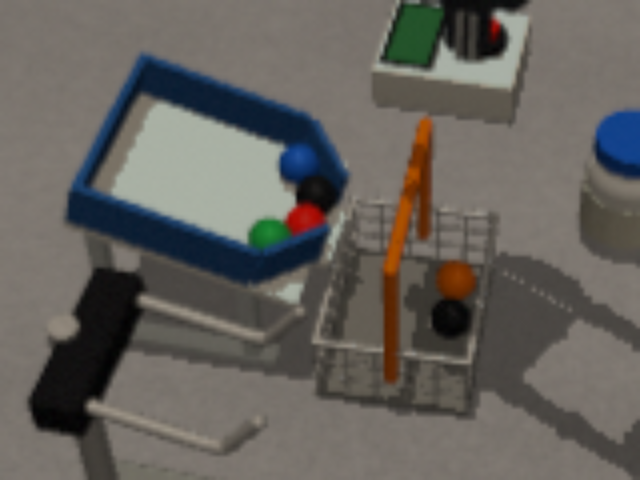

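Both strays are in the basket (crop 455,280 and 450,318), and the closed fingers are aligned with the feeder. I lower them just downhill of the wedged black ball.

>>> drive_tool([
  {"linear": [0.12, 0.03, 0], "twist": [0, 0, 0], "grip": 0},
  {"linear": [0.22, 0.03, 0], "twist": [0, 0, 0], "grip": 0},
  {"linear": [0.22, 0.03, -0.15], "twist": [0, 0, 0], "grip": 0},
  {"linear": [0.22, 0.03, -0.3], "twist": [0, 0, 0], "grip": 0},
  {"linear": [0.22, 0.03, -0.4], "twist": [0, 0, 0], "grip": 0},
])

```text
t: 15.65
tool_pos: [0.5178, -0.1288, 0.139]
tcp_rot: [[0.077, 0.997, -0.001], [0.997, -0.077, 0.001], [0.001, -0.001, -1.0]]
wrist_force: [-0.4, -0.5, 0.8]
grip_width: 0.0
gripper_force: 0.0
```

>>> drive_tool([
  {"linear": [0, 0, -0.04], "twist": [0, 0, 0], "grip": 0},
  {"linear": [0, 0, -0.08], "twist": [0, 0, 0], "grip": 0},
  {"linear": [0, 0, -0.08], "twist": [0, 0, 0], "grip": 0},
])

```text
t: 16.02
tool_pos: [0.5204, -0.1302, 0.1185]
tcp_rot: [[0.078, 0.997, 0.004], [0.997, -0.078, -0.002], [-0.002, 0.005, -1.0]]
wrist_force: [1.6, -1.1, 1.6]
grip_width: -0.0003
gripper_force: 0.0
```

Run:
```python
from h import *
p,d=look('top'); q,_=look('side')
a=cv2.resize(p[95:215,310:430,::-1],None,fx=3.3,fy=3.3); b=cv2.resize(q[130:250,220:340,::-1],None,fx=3.3,fy=3.3)
cv2.imwrite('pics/n4.png',np.hstack([a,b]))
```

```text
(no output)
```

View pics/n4.png

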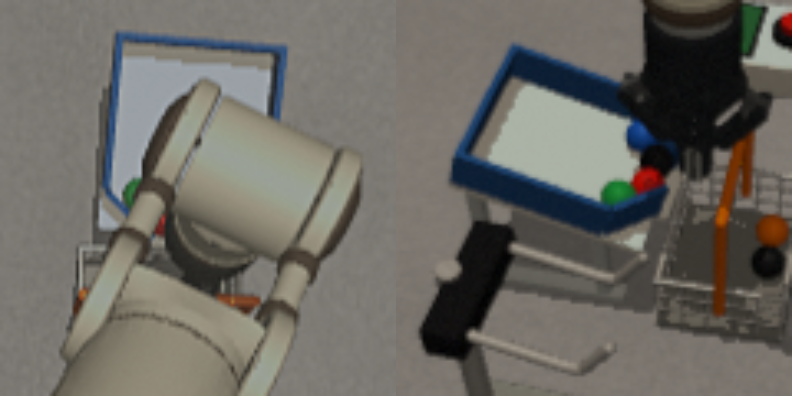

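The side crop shows the closed fingertip at about (695,160), just downhill of the black ball (655,158). I push black up the slope.

>>> drive_tool([
  {"linear": [0.05, -0.005, 0.01], "twist": [0, 0, 0], "grip": 0},
  {"linear": [0.11, -0.015, 0.025], "twist": [0, 0, 0], "grip": 0},
  {"linear": [0.17, -0.03, 0.042], "twist": [0, 0, 0], "grip": 0},
  {"linear": [0.23, -0.045, 0.06], "twist": [0, 0, 0], "grip": 0},
  {"linear": [0.29, -0.06, 0.08], "twist": [0, 0, 0], "grip": 0},
])

```text
t: 16.75
tool_pos: [0.6057, -0.1472, 0.141]
tcp_rot: [[0.078, 0.997, -0.001], [0.997, -0.078, 0.0], [0.0, -0.001, -1.0]]
wrist_force: [1.0, 0.9, 0.1]
grip_width: 0.0003
gripper_force: 0.2
```

```bash
cat > two.py <<'E'
import sys
from h import *
p,d=look('top'); q,_=look('side')
a=cv2.resize(p[95:215,310:430,::-1],None,fx=3.3,fy=3.3); b=cv2.resize(q[130:250,220:340,::-1],None,fx=3.3,fy=3.3)
cv2.imwrite('pics/'+sys.argv[1],np.hstack([a,b]))
E
python3 two.py n5.png
```

```text
(no output)
```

View pics/n5.png

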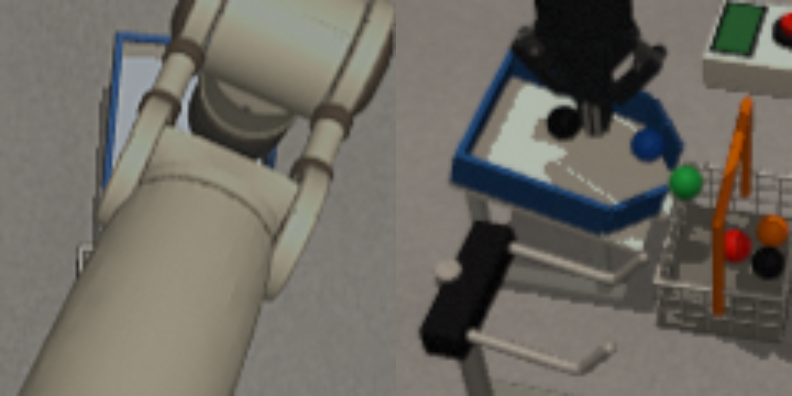

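Red is in the basket (735,245), green is rolling through (685,182), blue is free at (648,145), and black is held back by the finger. I wait, then lift away to let black roll.

>>> drive_tool([
  {"linear": [0, 0, 0], "twist": [0, 0, 0], "grip": 0},
  {"linear": [0, 0, 0], "twist": [0, 0, 0], "grip": 0},
  {"linear": [0, 0, 0], "twist": [0, 0, 0], "grip": 0},
  {"linear": [0, 0, 0], "twist": [0, 0, 0], "grip": 0},
  {"linear": [0, 0, 0], "twist": [0, 0, 0], "grip": 0},
])

```text
t: 17.48
tool_pos: [0.6053, -0.1472, 0.1406]
tcp_rot: [[0.079, 0.997, -0.0], [0.997, -0.079, 0.0], [0.0, -0.0, -1.0]]
wrist_force: [0.3, -0.7, 0.6]
grip_width: 0.0002
gripper_force: 0.2
```

>>> drive_tool([
  {"linear": [0, 0, 0.08], "twist": [0, 0, 0], "grip": 0},
  {"linear": [0, 0, 0.2], "twist": [0, 0, 0], "grip": 0},
  {"linear": [0, 0, 0.35], "twist": [0, 0, 0], "grip": 0},
  {"linear": [0, 0, 0.45], "twist": [0, 0, 0], "grip": 0},
  {"linear": [0, 0, 0.45], "twist": [0, 0, 0], "grip": 0},
])

```text
t: 18.1
tool_pos: [0.6069, -0.1478, 0.2791]
tcp_rot: [[0.079, 0.997, 0.006], [0.997, -0.079, -0.003], [-0.002, 0.006, -1.0]]
wrist_force: [0.3, 0.3, 0.1]
grip_width: -0.0001
gripper_force: 0.0
```

>>> drive_tool([
  {"linear": [-0.1, 0.1, 0], "twist": [0, 0, 0], "grip": 0.5},
  {"linear": [-0.2, 0.2, 0], "twist": [0, 0, 0], "grip": 0.6},
  {"linear": [-0.3, 0.3, 0], "twist": [0, 0, 0], "grip": 0.6},
  {"linear": [-0.4, 0.4, 0], "twist": [0, 0, 0], "grip": 0.6},
  {"linear": [-0.5, 0.5, 0], "twist": [0, 0, 0], "grip": 0.6},
])

```text
t: 18.73
tool_pos: [0.4537, 0.0038, 0.2737]
tcp_rot: [[0.079, 0.997, -0.003], [0.997, -0.079, 0.001], [0.001, -0.003, -1.0]]
wrist_force: [-0.1, 0.3, 0.3]
grip_width: 0.0513
gripper_force: 0.0
```

```bash
python3 two.py n6.png; python3 m.py | grep orange
```

```text
orange [359, 183, 14, 4, 28] [365.  184.4] med [ 0.485 -0.117  0.145] lo [ 0.48  -0.134  0.141] hi [ 0.489 -0.098  0.149]
orange [366, 199, 9, 7, 47] [370.  202.2] med [ 0.449 -0.142  0.03 ] lo [ 0.44  -0.155  0.025] hi [ 0.459 -0.131  0.037]
```

View pics/n6.png

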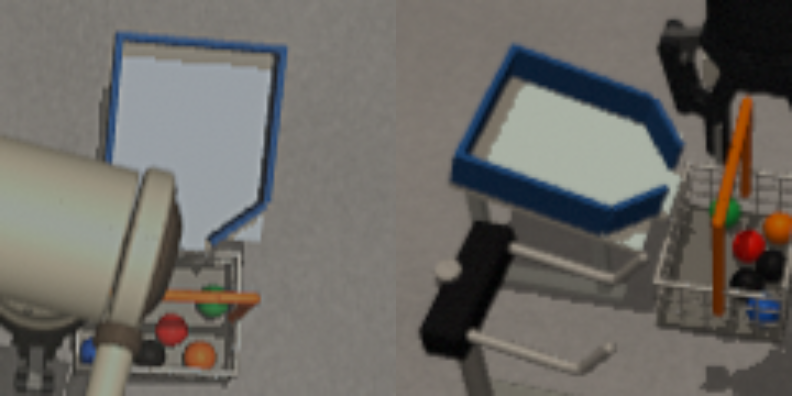

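Feeder empty: all six balls (green, red, 2 black, orange, blue) are in the basket. Now I move above the bar to grasp it.

>>> drive_tool([
  {"linear": [0.03, -0.12, 0], "twist": [0, 0, 0.011], "grip": 0.6},
  {"linear": [0.06, -0.24, 0], "twist": [0, 0, 0.011], "grip": 0.6},
  {"linear": [0.1, -0.355, 0], "twist": [0, 0, 0.011], "grip": 0.6},
  {"linear": [0.1, -0.355, 0], "twist": [0, 0, 0.011], "grip": 0.6},
  {"linear": [0.1, -0.355, -0.1], "twist": [0, 0, 0.011], "grip": 0.6},
])

```text
t: 19.5
tool_pos: [0.4871, -0.1049, 0.2468]
tcp_rot: [[0.045, 0.999, 0.004], [0.999, -0.045, -0.002], [-0.002, 0.004, -1.0]]
wrist_force: [0.4, -1.0, 0.3]
grip_width: 0.0514
gripper_force: 0.0
```

>>> drive_tool([
  {"linear": [0, 0, 0], "twist": [0, 0, 0], "grip": 0.6},
  {"linear": [0, 0, 0], "twist": [0, 0, 0], "grip": 0.6},
])

```text
t: 19.75
tool_pos: [0.4857, -0.1036, 0.246]
tcp_rot: [[0.044, 0.999, 0.0], [0.999, -0.044, -0.0], [-0.0, 0.0, -1.0]]
wrist_force: [-0.5, 0.3, 0.8]
grip_width: 0.0512
gripper_force: 0.0
```

>>> drive_tool([
  {"linear": [0, 0, -0.1], "twist": [0, 0, 0], "grip": 0.6},
  {"linear": [0, 0, -0.2], "twist": [0, 0, 0], "grip": 0.6},
  {"linear": [0, 0, -0.3], "twist": [0, 0, 0], "grip": 0.6},
  {"linear": [0, 0, -0.333], "twist": [0, 0, 0], "grip": 0.6},
  {"linear": [0, 0, -0.333], "twist": [0, 0, 0], "grip": 0.6},
])

```text
t: 20.38
tool_pos: [0.4858, -0.1037, 0.1463]
tcp_rot: [[0.044, 0.999, 0.0], [0.999, -0.044, -0.0], [-0.0, 0.0, -1.0]]
wrist_force: [-0.1, -0.4, 0.5]
grip_width: 0.0512
gripper_force: 0.0
```

>>> drive_tool([
  {"linear": [0, 0, 0], "twist": [0, 0, 0], "grip": 0.4},
  {"linear": [0, 0, 0], "twist": [0, 0, 0], "grip": 0.2},
  {"linear": [0, 0, 0], "twist": [0, 0, 0], "grip": 0},
  {"linear": [0, 0, 0], "twist": [0, 0, 0], "grip": 0},
  {"linear": [0, 0, 0], "twist": [0, 0, 0], "grip": 0},
])

```text
t: 21.0
tool_pos: [0.4856, -0.104, 0.1466]
tcp_rot: [[0.044, 0.999, 0.0], [0.999, -0.044, -0.001], [-0.001, 0.0, -1.0]]
wrist_force: [-3.4, 0.5, 6.5]
grip_width: 0.008
gripper_force: 58.5
```

The bar is gripped. The lip overhangs the basket edge, so I slide away from it first, then lift.

>>> drive_tool([
  {"linear": [0, 0, 0.012], "twist": [0, 0, 0], "grip": 0},
  {"linear": [-0.04, 0, 0.012], "twist": [0, 0, 0], "grip": 0},
  {"linear": [-0.1, 0, 0.012], "twist": [0, 0, 0], "grip": 0},
  {"linear": [-0.15, 0, 0.012], "twist": [0, 0, 0], "grip": 0},
  {"linear": [-0.17, 0, 0.012], "twist": [0, 0, 0], "grip": 0},
])

```text
t: 21.62
tool_pos: [0.4328, -0.1033, 0.1485]
tcp_rot: [[0.045, 0.999, -0.002], [0.999, -0.045, 0.001], [0.001, -0.002, -1.0]]
wrist_force: [-0.1, 0.1, -4.1]
grip_width: 0.0079
gripper_force: 58.5
```

>>> drive_tool([
  {"linear": [0, 0, 0.05], "twist": [0, 0, 0], "grip": 0},
  {"linear": [0, 0, 0.15], "twist": [0, 0, 0], "grip": 0},
  {"linear": [0, 0, 0.28], "twist": [0, 0, 0], "grip": 0},
  {"linear": [0, 0, 0.42], "twist": [0, 0, 0], "grip": 0},
  {"linear": [0, 0, 0.52], "twist": [0, 0, 0], "grip": 0},
])

```text
t: 22.25
tool_pos: [0.4354, -0.104, 0.3088]
tcp_rot: [[0.044, 0.999, 0.004], [0.999, -0.044, -0.002], [-0.002, 0.004, -1.0]]
wrist_force: [-0.6, -1.3, -4.7]
grip_width: 0.008
gripper_force: 58.6
```

Run:
```python
from h import *
q,_=look('side')
cv2.imwrite('pics/n7.png',cv2.resize(q[90:270,220:460,::-1],None,fx=2.5,fy=2.5))
```

```text
(no output)
```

View pics/n7.png

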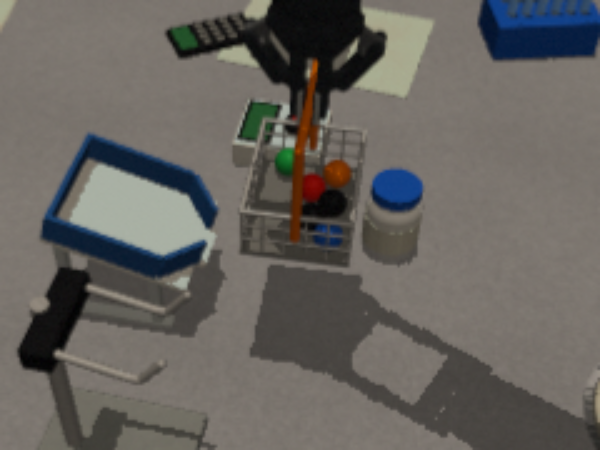

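The basket hangs level with the balls inside and is clear of the feeder. I carry it across to in front of the hook.

>>> drive_tool([
  {"linear": [0, 0.04, 0], "twist": [0, 0, 0], "grip": 0},
  {"linear": [0.01, 0.1, 0], "twist": [0, 0, 0], "grip": 0},
  {"linear": [0.02, 0.2, 0], "twist": [0, 0, -0.005], "grip": 0},
  {"linear": [0.03, 0.3, 0], "twist": [0, 0, -0.01], "grip": 0},
  {"linear": [0.04, 0.4, 0], "twist": [0, 0, -0.014], "grip": 0},
])

```text
t: 22.92
tool_pos: [0.4454, 0.0183, 0.303]
tcp_rot: [[0.088, 0.996, -0.004], [0.996, -0.088, 0.001], [0.001, -0.004, -1.0]]
wrist_force: [0.6, -0.3, -3.3]
grip_width: 0.0079
gripper_force: 58.5
```

>>> drive_tool([
  {"linear": [0, 0.1, 0], "twist": [0, 0, 0], "grip": 0},
  {"linear": [0, 0.2, 0], "twist": [0, 0, 0], "grip": 0},
  {"linear": [0, 0.3, 0], "twist": [0, 0, 0], "grip": 0},
  {"linear": [0, 0.36, 0], "twist": [0, 0, 0], "grip": 0},
  {"linear": [0, 0.377, 0], "twist": [0, 0, 0], "grip": 0},
])

```text
t: 23.55
tool_pos: [0.4452, 0.1309, 0.3033]
tcp_rot: [[0.086, 0.996, -0.004], [0.996, -0.086, 0.0], [0.0, -0.004, -1.0]]
wrist_force: [-0.1, -0.9, -4.7]
grip_width: 0.0081
gripper_force: 58.5
```

>>> drive_tool([
  {"linear": [0, 0, -0.03], "twist": [0, 0, 0], "grip": 0},
  {"linear": [0, 0, -0.08], "twist": [0, 0, 0], "grip": 0},
  {"linear": [0, 0, -0.12], "twist": [0, 0, 0], "grip": 0},
  {"linear": [0, 0, -0.14], "twist": [0, 0, 0], "grip": 0},
  {"linear": [0, 0, -0.14], "twist": [0, 0, 0], "grip": 0},
])

```text
t: 24.18
tool_pos: [0.4462, 0.1292, 0.2626]
tcp_rot: [[0.088, 0.996, -0.001], [0.996, -0.088, -0.0], [-0.0, -0.001, -1.0]]
wrist_force: [-0.2, 0.4, -4.8]
grip_width: 0.0081
gripper_force: 58.6
```

```bash
python3 two.py x.png
python3 - <<'E'
from h import *
p,d=look('top');C=cloud('top',d);z=C[:,:,2];v,u=np.mgrid[0:400,0:640]
hsv=cv2.cvtColor(p,cv2.COLOR_RGB2HSV).astype(int)
m=(hsv[:,:,0]<16)&(hsv[:,:,1]>150)&(z>.22)&(z<.29)&(hsv[:,:,2]>100)
P=C[m];print(len(P),np.round(P.min(0),3),np.round(P.max(0),3),cv2.minAreaRect((P[:,:2]*1000).astype(np.float32)),np.median(P[:,2]))
q,_=look('side')
a=cv2.resize(p[85:235,220:340,::-1],None,fx=3,fy=3);b=cv2.resize(q[160:310,200:340,::-1],None,fx=3,fy=3)
cv2.imwrite('pics/n8.png',np.hstack([a,b]))
E
```

```text
37 [0.436 0.056 0.258] [0.447 0.087 0.265] ((441.3934326171875, 71.33978271484375), (31.399900436401367, 7.895832061767578), 84.16487884521484) 0.2611403920294886
```

View pics/n8.png

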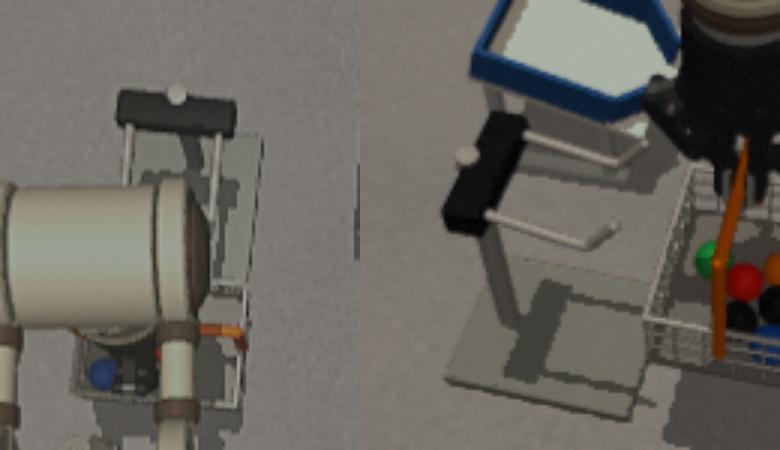

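The basket is level in front of the prongs, its bar above the upturned ends. I move in along the stand's axis, then lower.

>>> drive_tool([
  {"linear": [0.05, -0.005, 0], "twist": [0, 0, 0], "grip": 0},
  {"linear": [0.13, -0.012, 0], "twist": [0, 0, 0], "grip": 0},
  {"linear": [0.22, -0.02, 0], "twist": [0, 0, 0], "grip": 0},
  {"linear": [0.3, -0.027, 0], "twist": [0, 0, 0], "grip": 0},
  {"linear": [0.342, -0.031, 0], "twist": [0, 0, 0], "grip": 0},
])

```text
t: 25.0
tool_pos: [0.5502, 0.1199, 0.2635]
tcp_rot: [[0.088, 0.996, 0.001], [0.996, -0.088, -0.0], [0.0, 0.001, -1.0]]
wrist_force: [-1.2, -0.4, -3.7]
grip_width: 0.0079
gripper_force: 58.6
```

>>> drive_tool([
  {"linear": [0, 0, -0.02], "twist": [0, 0, 0], "grip": 0},
  {"linear": [0, 0, -0.05], "twist": [0, 0, 0], "grip": 0},
  {"linear": [0, 0, -0.08], "twist": [0, 0, 0], "grip": 0},
  {"linear": [0, 0, -0.11], "twist": [0, 0, 0], "grip": 0},
  {"linear": [0, 0, -0.125], "twist": [0, 0, 0], "grip": 0},
])

```text
t: 25.62
tool_pos: [0.5485, 0.1201, 0.2248]
tcp_rot: [[0.088, 0.996, -0.001], [0.996, -0.088, 0.0], [-0.0, -0.001, -1.0]]
wrist_force: [0.1, 0.0, -4.6]
grip_width: 0.0085
gripper_force: 58.6
```

>>> drive_tool([
  {"linear": [0, 0, -0.005], "twist": [0, 0, 0], "grip": 0},
  {"linear": [0, 0, -0.012], "twist": [0, 0, 0], "grip": 0},
  {"linear": [0, 0, -0.012], "twist": [0, 0, 0], "grip": 0},
])

```text
t: 26.0
tool_pos: [0.5491, 0.1201, 0.2223]
tcp_rot: [[0.088, 0.996, 0.0], [0.996, -0.088, 0.0], [0.0, 0.0, -1.0]]
wrist_force: [0.2, 0.1, -3.6]
grip_width: 0.0079
gripper_force: 58.6
```

Run:
```python
from h import *
p,d=look('top');q,_=look('side')
a=cv2.resize(p[85:235,220:340,::-1],None,fx=3,fy=3);b=cv2.resize(q[160:310,200:340,::-1],None,fx=3,fy=3)
cv2.imwrite('pics/n9.png',np.hstack([a,b]))
```

```text
(no output)
```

View pics/n9.png

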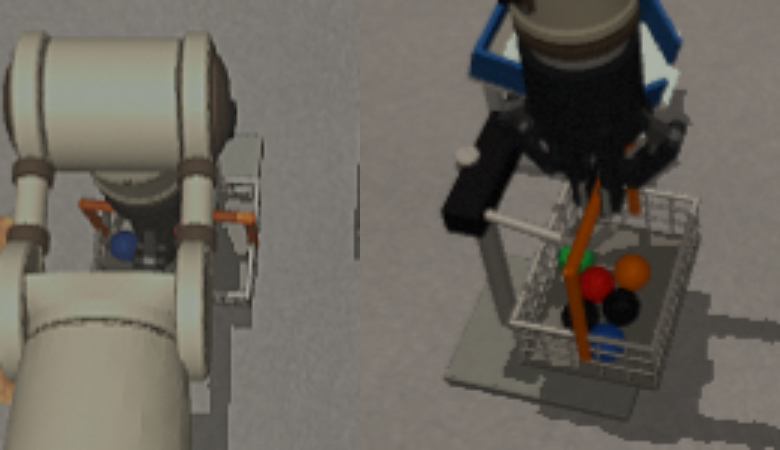

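Run:
```python
from h import *
q,d=look('side')
cv2.imwrite('pics/n10.png',cv2.resize(q[215:290,220:320,::-1],None,fx=7,fy=7,interpolation=cv2.INTER_CUBIC))
```

```text
(no output)
```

View pics/n10.png

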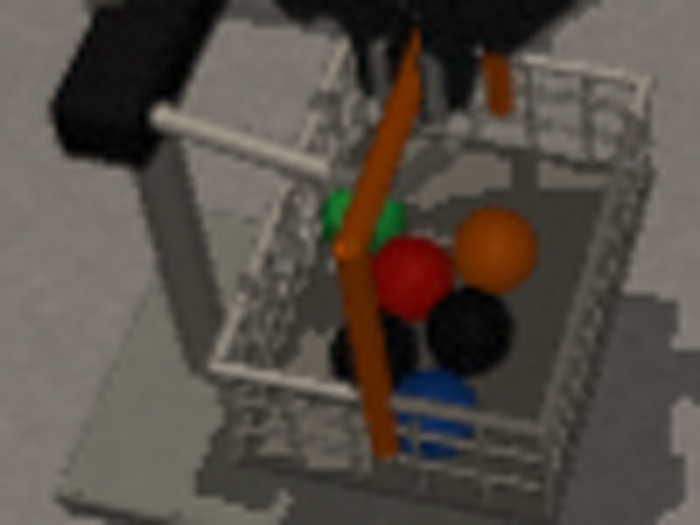

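The prong's shadowed upturned end shows at (395–450, 145–190) on the near side of the bar, so the bar is inside the hook. I lower the last millimetres.

>>> drive_tool([
  {"linear": [0, 0, -0.004], "twist": [0, 0, 0], "grip": 0},
  {"linear": [0, 0, -0.008], "twist": [0, 0, 0], "grip": 0},
  {"linear": [0, 0, -0.008], "twist": [0, 0, 0], "grip": 0},
])

```text
t: 26.52
tool_pos: [0.5496, 0.1201, 0.2202]
tcp_rot: [[0.088, 0.996, 0.002], [0.996, -0.088, 0.0], [0.0, 0.002, -1.0]]
wrist_force: [1.2, 0.0, -2.3]
grip_width: 0.0083
gripper_force: 58.8
```

>>> drive_tool([
  {"linear": [0, 0, -0.004], "twist": [0, 0, 0], "grip": 0},
  {"linear": [0, 0, -0.004], "twist": [0, 0, 0], "grip": 0},
  {"linear": [0, 0, -0.004], "twist": [0, 0, 0], "grip": 0},
])

```text
t: 26.9
tool_pos: [0.5498, 0.1201, 0.2196]
tcp_rot: [[0.088, 0.996, 0.002], [0.996, -0.088, 0.0], [0.0, 0.002, -1.0]]
wrist_force: [2.5, 0.4, 3.8]
grip_width: 0.0079
gripper_force: 59.4
```

Seated: the load has gone over to the hook. I release and withdraw upward.

>>> drive_tool([
  {"linear": [0, 0, 0], "twist": [0, 0, 0], "grip": 0.15},
  {"linear": [0, 0, 0], "twist": [0, 0, 0], "grip": 0.25},
  {"linear": [0, 0, 0], "twist": [0, 0, 0], "grip": 0.4},
  {"linear": [0, 0, 0], "twist": [0, 0, 0], "grip": 0.4},
  {"linear": [0, 0, 0], "twist": [0, 0, 0], "grip": 0.4},
])

```text
t: 27.52
tool_pos: [0.5489, 0.1201, 0.2185]
tcp_rot: [[0.088, 0.996, -0.0], [0.996, -0.088, 0.0], [-0.0, -0.0, -1.0]]
wrist_force: [0.8, 0.6, -0.1]
grip_width: 0.0341
gripper_force: 0.0
```

>>> drive_tool([
  {"linear": [0, 0, 0.05], "twist": [0, 0, 0], "grip": 0.4},
  {"linear": [0, 0, 0.12], "twist": [0, 0, 0], "grip": 0.4},
  {"linear": [0, 0, 0.2], "twist": [0, 0, 0], "grip": 0.4},
  {"linear": [0, 0, 0.3], "twist": [0, 0, 0], "grip": 0.4},
  {"linear": [0, 0, 0.4], "twist": [0, 0, 0], "grip": 0.4},
])

```text
t: 28.15
tool_pos: [0.5491, 0.1201, 0.3408]
tcp_rot: [[0.088, 0.996, 0.001], [0.996, -0.088, 0.0], [0.0, 0.001, -1.0]]
wrist_force: [0.7, 0.2, 0.2]
grip_width: 0.0341
gripper_force: 0.0
```

>>> drive_tool([
  {"linear": [-0.05, -0.17, 0], "twist": [0, 0, 0], "grip": 0},
  {"linear": [-0.1, -0.34, 0], "twist": [0, 0, 0], "grip": 0},
  {"linear": [-0.15, -0.5, 0], "twist": [0, 0, 0], "grip": 0},
  {"linear": [-0.2, -0.67, 0], "twist": [0, 0, 0], "grip": 0},
  {"linear": [-0.3, -0.83, 0], "twist": [0, 0, 0], "grip": 0},
])

```text
t: 28.78
tool_pos: [0.4587, -0.1307, 0.3399]
tcp_rot: [[0.088, 0.996, 0.002], [0.996, -0.088, -0.001], [-0.001, 0.002, -1.0]]
wrist_force: [-0.3, -0.9, -0.4]
grip_width: 0.0001
gripper_force: 0.0
```

Run:
```python
from h import *
p,d=look('top');q,_=look('side');C=cloud('top',d);z=C[:,:,2]
hsv=cv2.cvtColor(p,cv2.COLOR_RGB2HSV).astype(int);v,u=np.mgrid[0:400,0:640]
m=(hsv[:,:,0]<16)&(hsv[:,:,1]>150)&(z>.205)&(z<.23)&(u<330)&(u>230)
P=C[m];print(len(P),np.round(P.min(0),3),np.round(P.max(0),3),cv2.minAreaRect((P[:,:2]*1000).astype(np.float32)),np.median(P[:,2]))
a=cv2.resize(p[85:235,220:340,::-1],None,fx=3,fy=3);b=cv2.resize(q[160:310,200:340,::-1],None,fx=3,fy=3)
cv2.imwrite('pics/n11.png',np.hstack([a,b]))
```

```text
157 [0.537 0.047 0.209] [0.561 0.191 0.222] ((549.9500732421875, 119.24435424804688), (145.35150146484375, 10.40025806427002), 83.50346374511719) 0.21652661265127726
```

View pics/n11.png

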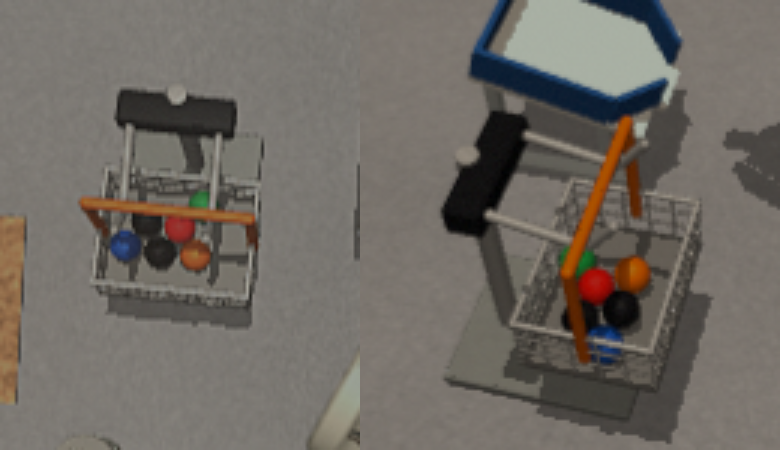

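The basket hangs on both prongs (bar centre (0.550,0.119), z≈0.214) with all six balls inside. Now the record button.

>>> drive_tool([
  {"linear": [0, -0.17, 0], "twist": [0, 0, 0], "grip": 0},
  {"linear": [0, -0.34, 0], "twist": [0, 0, 0], "grip": 0},
  {"linear": [0, -0.51, 0], "twist": [0, 0, 0], "grip": 0},
  {"linear": [0, -0.68, 0], "twist": [0, 0, 0], "grip": 0},
  {"linear": [0, -0.86, 0], "twist": [0, 0, 0], "grip": 0},
])

```text
t: 29.5
tool_pos: [0.4596, -0.3882, 0.3399]
tcp_rot: [[0.087, 0.996, 0.001], [0.996, -0.087, -0.001], [-0.001, 0.001, -1.0]]
wrist_force: [0.2, 0.3, 0.9]
grip_width: 0.0001
gripper_force: 0.0
```

>>> drive_tool([
  {"linear": [0, 0, -0.17], "twist": [0, 0, 0], "grip": 0},
  {"linear": [0, 0, -0.34], "twist": [0, 0, 0], "grip": 0},
  {"linear": [0, 0, -0.5], "twist": [0, 0, 0], "grip": 0},
  {"linear": [0, 0, -0.65], "twist": [0, 0, 0], "grip": 0},
  {"linear": [0, 0, -0.78], "twist": [0, 0, 0], "grip": 0},
])

```text
t: 30.12
tool_pos: [0.4596, -0.3865, 0.1038]
tcp_rot: [[0.088, 0.996, 0.0], [0.996, -0.088, 0.0], [0.0, 0.0, -1.0]]
wrist_force: [0.1, -0.2, 0.1]
grip_width: 0.0002
gripper_force: 0.0
```

>>> drive_tool([
  {"linear": [0, 0, 0], "twist": [0, 0, 0], "grip": 0},
  {"linear": [0, 0, 0], "twist": [0, 0, 0], "grip": 0},
])

```text
t: 30.38
tool_pos: [0.4603, -0.3879, 0.1069]
tcp_rot: [[0.088, 0.996, 0.002], [0.996, -0.088, -0.003], [-0.002, 0.002, -1.0]]
wrist_force: [1.0, -0.9, 0.9]
grip_width: 0.0
gripper_force: 0.0
```

Tip at about 0.082. I go down 24 mm (to 0.058) plus 5 mm of travel, in steps.

>>> drive_tool([
  {"linear": [0, 0, -0.04], "twist": [0, 0, 0], "grip": 0},
  {"linear": [0, 0, -0.07], "twist": [0, 0, 0], "grip": 0},
  {"linear": [0, 0, -0.085], "twist": [0, 0, 0], "grip": 0},
  {"linear": [0, 0, -0.09], "twist": [0, 0, 0], "grip": 0},
  {"linear": [0, 0, -0.095], "twist": [0, 0, 0], "grip": 0},
])

```text
t: 31.0
tool_pos: [0.4598, -0.3877, 0.0805]
tcp_rot: [[0.088, 0.996, 0.0], [0.996, -0.088, -0.001], [-0.001, 0.0, -1.0]]
wrist_force: [-8.0, 10.7, 33.9]
grip_width: 0.0001
gripper_force: 16.5
```

>>> drive_tool([
  {"linear": [0, 0, -0.004], "twist": [0, 0, 0], "grip": 0},
  {"linear": [0, 0, -0.004], "twist": [0, 0, 0], "grip": 0},
  {"linear": [0, 0, -0.004], "twist": [0, 0, 0], "grip": 0},
])

```text
t: 31.38
tool_pos: [0.4599, -0.3877, 0.0805]
tcp_rot: [[0.087, 0.996, 0.0], [0.996, -0.087, -0.001], [-0.001, 0.0, -1.0]]
wrist_force: [-9.6, 11.2, 35.2]
grip_width: 0.0001
gripper_force: 17.1
```

35 N against a 5 N spring, so the button is bottomed. I release it and retreat.

>>> drive_tool([
  {"linear": [0, 0, 0.03], "twist": [0, 0, 0], "grip": 0},
  {"linear": [0, 0, 0.1], "twist": [0, 0, 0], "grip": 0},
  {"linear": [0, 0, 0.2], "twist": [0, 0, 0], "grip": 0},
  {"linear": [0, 0, 0.35], "twist": [0, 0, 0], "grip": 0},
  {"linear": [0, 0, 0.5], "twist": [0, 0, 0], "grip": 0},
])

```text
t: 32.0
tool_pos: [0.4587, -0.3865, 0.2256]
tcp_rot: [[0.088, 0.996, -0.001], [0.996, -0.088, 0.001], [0.001, -0.001, -1.0]]
wrist_force: [0.1, -0.8, 0.5]
grip_width: -0.0001
gripper_force: 0.0
```

>>> drive_tool([
  {"linear": [-0.15, 0, 0], "twist": [0, 0, 0], "grip": 0},
  {"linear": [-0.3, 0, 0], "twist": [0, 0, 0], "grip": 0},
  {"linear": [-0.4, 0, 0], "twist": [0, 0, 0], "grip": 0},
  {"linear": [-0.4, 0, 0], "twist": [0, 0, 0], "grip": 0},
  {"linear": [-0.4, 0, 0], "twist": [0, 0, 0], "grip": 0},
])

```text
t: 32.62
tool_pos: [0.3394, -0.3869, 0.2249]
tcp_rot: [[0.088, 0.996, 0.0], [0.996, -0.088, 0.0], [0.0, 0.0, -1.0]]
wrist_force: [0.1, -0.4, 0.1]
grip_width: 0.0001
gripper_force: 0.0
```

```bash
python3 m.py | grep -E "^(red|orange|black|green|blue)"
python3 - <<'E'
from h import *
p,d=look('top'); cv2.imwrite('pics/end.png',p[80:290,150:490,::-1].repeat(2,0).repeat(2,1))
E
```

```text
red [275, 157, 10, 9, 69] [279.4 161. ] med [0.558 0.118 0.103] lo [0.544 0.107 0.092] hi [0.568 0.132 0.216]
red [452, 193, 10, 9, 75] [456.6 197. ] med [ 0.459 -0.388  0.062] lo [ 0.447 -0.406  0.047] hi [ 0.472 -0.376  0.067]
orange [247, 151, 28, 6, 62] [259.5 153.4] med [0.554 0.161 0.217] lo [0.547 0.123 0.212] hi [0.561 0.192 0.221]
orange [275, 154, 20, 4, 39] [283.6 155.7] med [0.547 0.101 0.218] lo [0.544 0.075 0.076] hi [0.582 0.121 0.22 ]
orange [280, 167, 10, 8, 48] [284.5 170.6] med [0.531 0.105 0.104] lo [0.522 0.093 0.096] hi [0.541 0.118 0.11 ]
blue [341, 105, 56, 64, 325] [368.4 129.9] med [ 0.645 -0.135  0.141] lo [ 0.535 -0.202  0.089] hi [ 0.704 -0.053  0.161]
blue [257, 162, 10, 10, 68] [261.1 166.3] med [0.544 0.171 0.104] lo [0.531 0.158 0.093] hi [0.557 0.182 0.108]
black [259, 115, 40, 16, 140] [278.2 124.5] med [0.622 0.115 0.226] lo [0.613 0.062 0.212] hi [0.652 0.161 0.232]
black [264, 156, 15, 18, 129] [271.  164.7] med [0.546 0.143 0.103] lo [0.525 0.124 0.075] hi [0.571 0.163 0.213]
black [448, 191, 9, 14, 25] [451.1 198. ] med [ 0.454 -0.375  0.053] lo [ 0.439 -0.391  0.047] hi [ 0.478 -0.367  0.056]
```

View pics/end.png

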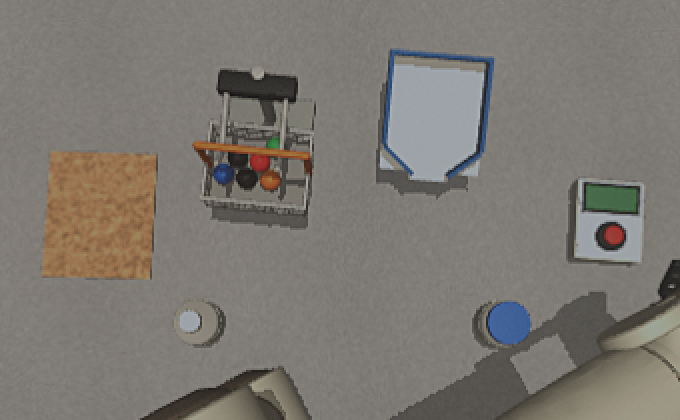

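The basket still hangs steady and everything else is in place. The nominal tip height at the stop was about 3 mm higher than expected, so I press again and compare the height at first contact with the height at the stop.

>>> drive_tool([
  {"linear": [0.13, 0, 0], "twist": [0, 0, 0], "grip": 0},
  {"linear": [0.26, 0, 0], "twist": [0, 0, 0], "grip": 0},
  {"linear": [0.397, -0.007, 0], "twist": [0, 0, 0], "grip": 0},
  {"linear": [0.397, -0.007, -0.1], "twist": [0, 0, 0], "grip": 0},
  {"linear": [0.397, -0.007, -0.2], "twist": [0, 0, 0], "grip": 0},
])

```text
t: 33.35
tool_pos: [0.4597, -0.3887, 0.164]
tcp_rot: [[0.086, 0.996, 0.0], [0.996, -0.086, -0.0], [-0.0, 0.001, -1.0]]
wrist_force: [-0.5, -1.1, -0.9]
grip_width: -0.0
gripper_force: 0.0
```

>>> drive_tool([
  {"linear": [0, 0, -0.1], "twist": [0, 0, 0], "grip": 0},
  {"linear": [0, 0, -0.18], "twist": [0, 0, 0], "grip": 0},
  {"linear": [0, 0, -0.248], "twist": [0, 0, 0], "grip": 0},
  {"linear": [0, 0, -0.248], "twist": [0, 0, 0], "grip": 0},
  {"linear": [0, 0, -0.248], "twist": [0, 0, 0], "grip": 0},
])

```text
t: 33.98
tool_pos: [0.4588, -0.3895, 0.0914]
tcp_rot: [[0.088, 0.996, 0.001], [0.996, -0.088, -0.001], [-0.001, 0.001, -1.0]]
wrist_force: [0.8, -0.2, 0.1]
grip_width: -0.0002
gripper_force: 0.0
```

>>> drive_tool([
  {"linear": [0, 0, -0.005], "twist": [0, 0, 0], "grip": 0},
  {"linear": [0, 0, -0.005], "twist": [0, 0, 0], "grip": 0},
  {"linear": [0, 0, -0.005], "twist": [0, 0, 0], "grip": 0},
])

```text
t: 34.35
tool_pos: [0.4582, -0.3892, 0.0893]
tcp_rot: [[0.088, 0.996, 0.0], [0.996, -0.088, -0.0], [-0.0, 0.0, -1.0]]
wrist_force: [-1.0, 0.2, -0.3]
grip_width: 0.0002
gripper_force: 0.0
```

>>> drive_tool([
  {"linear": [0, 0, -0.007], "twist": [0, 0, 0], "grip": 0},
  {"linear": [0, 0, -0.007], "twist": [0, 0, 0], "grip": 0},
  {"linear": [0, 0, -0.007], "twist": [0, 0, 0], "grip": 0},
])

```text
t: 34.72
tool_pos: [0.4582, -0.3892, 0.0871]
tcp_rot: [[0.088, 0.996, 0.0], [0.996, -0.088, -0.0], [-0.0, 0.0, -1.0]]
wrist_force: [0.1, -0.2, 1.8]
grip_width: 0.0001
gripper_force: 0.7
```

>>> drive_tool([
  {"linear": [0, 0, -0.007], "twist": [0, 0, 0], "grip": 0},
  {"linear": [0, 0, -0.007], "twist": [0, 0, 0], "grip": 0},
  {"linear": [0, 0, -0.007], "twist": [0, 0, 0], "grip": 0},
])

```text
t: 35.1
tool_pos: [0.4583, -0.3892, 0.085]
tcp_rot: [[0.088, 0.996, 0.0], [0.996, -0.088, -0.0], [-0.0, 0.0, -1.0]]
wrist_force: [-0.2, -0.7, 3.0]
grip_width: -0.0006
gripper_force: 1.3
```

>>> drive_tool([
  {"linear": [0, 0, -0.008], "twist": [0, 0, 0], "grip": 0},
  {"linear": [0, 0, -0.014], "twist": [0, 0, 0], "grip": 0},
  {"linear": [0, 0, -0.018], "twist": [0, 0, 0], "grip": 0},
  {"linear": [0, 0, -0.018], "twist": [0, 0, 0], "grip": 0},
  {"linear": [0, 0, -0.018], "twist": [0, 0, 0], "grip": 0},
])

```text
t: 35.72
tool_pos: [0.4584, -0.3893, 0.0809]
tcp_rot: [[0.088, 0.996, 0.0], [0.996, -0.088, -0.0], [-0.0, 0.0, -1.0]]
wrist_force: [-2.7, 3.1, 14.2]
grip_width: -0.0002
gripper_force: 6.5
```

>>> drive_tool([
  {"linear": [0, 0, 0.03], "twist": [0, 0, 0], "grip": 0},
  {"linear": [0, 0, 0.1], "twist": [0, 0, 0], "grip": 0},
  {"linear": [0, 0, 0.2], "twist": [0, 0, 0], "grip": 0},
  {"linear": [0, 0, 0.35], "twist": [0, 0, 0], "grip": 0},
  {"linear": [0, 0, 0.5], "twist": [0, 0, 0], "grip": 0},
])

```text
t: 36.35
tool_pos: [0.4577, -0.3884, 0.2296]
tcp_rot: [[0.088, 0.996, -0.001], [0.996, -0.088, 0.002], [0.002, -0.001, -1.0]]
wrist_force: [0.4, 0.8, 0.1]
grip_width: 0.0001
gripper_force: 0.0
```

>>> drive_tool([
  {"linear": [0, 0, 0], "twist": [0, 0, 0], "grip": 0},
  {"linear": [0, 0, 0], "twist": [0, 0, 0], "grip": 0},
  {"linear": [0, 0, 0], "twist": [0, 0, 0], "grip": 0},
])

```text
t: 36.72
tool_pos: [0.4574, -0.3881, 0.227]
tcp_rot: [[0.088, 0.996, -0.003], [0.996, -0.088, 0.003], [0.003, -0.003, -1.0]]
wrist_force: [-0.5, 0.3, -0.4]
grip_width: -0.0
gripper_force: 0.0
```

```bash
python3 -c "
from station import robot
print(robot.job_done())"
```

```text
the job is handed in; nothing more can be done
None
```

Job handed in: all six balls are in the basket, which hangs on the double hook; I then pressed the record button fully down and released it, twice (the second press to confirm full travel); the hand-in returned no verdict.

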